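Draw the tube block out of the dry bath and hold it over the drip tray

ROBOT

A 6-joint arm with a two-finger parallel gripper is mounted at the origin on the work surface. World frame = base frame: x ahead of the robot, y to its left, z up, the work surface at z = 0. Lengths are in m, angles in rad, forces in N, time in s.
With the tool pointing down it reaches from about 0.25 to 0.8 m from the base axis. Payload 8.5 kg.
Tool frame: the origin (TCP) lies at the very end of the fingers, on their centre line; the grasp point (between the pads) lies 19 mm behind it; z points along the fingers, y is the line along which they close (so a half turn about z gives the same grasp; the last joint's range is limited). The gripper opens to 85 mm and grips with 20 to 120 N. Pads are 22 mm wide; open, the fingers measure 114 mm over their backs; the gripper's body (76 mm by 85 mm) begins 54 mm behind the grasp point. The pads swing forward as they close: fully open they stand 13 mm farther back than shut.
Start: joints at [1.315, 0.238, -0.013, 1.319, 0, 1.571], TCP at [0.133, 0.508, 0.231] pointing down, gripper open.
Joint ranges: [-2.66, 2.66], [-1.03, 1.9], [-1.14, 1.46], [-1.82, 2.27], [-1.45, 1.34], [-3.14, 3.14]. Speed limits (rad/s): [2.22, 2.22, 2.79, 3.14, 3.14, 3.14].

INTERFACE

Orientations are given as a unit quaternion [w, x, y, z].
In Python, from cell import sense, camera, robot gives the robot as it stands.
- The arm moves only by the tool arm_command, never from a script. Its argument "increments" is a list of rows, each an object with "slide": the shift along the tool's x, y, z in units of 60 mm (1.0 is 60 mm), a list of three; "yaw": the turn about the tool's z in units of 5 degrees (1.0 is 5 degrees). A call has 1 to 20 rows; each row is the pose to reach, as a shift and turn from the pose commanded when the call began, along the tool's axes at that moment; what a row does not reach only later rows make up. A row lasts 1/8 s, in which the tool goes at most 62.5 mm and 10.7 degrees, less where a joint would pass 70% of its speed; a pose out of reach is approached as far as the arm can. A call with a gripper value outside its range is refused whole. "claw" is the finger opening in mm, from 0 to 85.4, set as the call begins (left out, the last holds). The fingers move at their own pace and stop on an object; "squeeze" is the grip in N (left out, the last holds). Time passes only in rows, so rows that repeat a pose let the fingers close. It gives the time, the measured TCP pose, the force, the opening and the grip force at its end, in the units of the state.
- sense(): the state, without advancing time (a new reading comes with each control period).
- camera(name): name is "scene" or "top" or "wrist"; returns a dict with "pixels" (400x640x3 uint8, red, green, blue), "fov_y" (degrees; the focal length in pixels is half the picture's height over the tangent of half this angle, whatever the lens; pixels are square), "cx", "cy" (the principal point, pixels), "pose" (4x4, takes a point from camera to world coordinates). Camera axes: x right, y down, z forward; pixel columns grow to the right and rows downward; lengths in m; the calibration is good to about 2 mm. A picture is of the moment at which its call begins. There is no depth.
- robot.finish_job(): hands the job in; it is judged then, once.
The state is a dict: "clock": time; "qpos": joint angles; "joint_vel": joint speeds; "joint_torque": joint torques, N m; "ee_pos": TCP position; "orientation": TCP orientation; "force": force on the tool from outside, world axes, zero at the start; "torque": the same for the moment, N m; "opening": finger opening in m; "gripper_force": force on a finger pad.
Only numpy, scipy, OpenCV 4.12 (cv2) and the standard library are available. Lean on these libraries where they do the work, as an engineer would, in place of code of your own. Each camera call takes 0.05 s, during which the arm holds its last target. There are 200 camera calls.

TASK

Someone has left the lime tube rack standing on the hood of the small dry bath (switched off and cold): move it down onto the bench inside the blue tape outline, lengthwise in it, setting it down without dropping it. Then swing the hood (blue tab in front) right back and leave it open, draw the aluminium block (black lifting knob on top) up out of the well, and hold it upright and still over the middle of the white drip tray, with at least 12 cm between the block's underside and the bench, so that a colleague can wipe it from below; finish while still holding it there. Leave the bottle, the tip box and the blue tube rack where they are.

Things in the scene. Friction and masses are not known exactly. Their poses are not given: they have to be found in the camera images.
- bath: Mini dry bath: white housing 180 (x) x 130 (y) x 80 mm high, fixed to the bench. Origin: centre of its underside; its x axis points from the control panel at the front (-x, robot side) to the hood's hinge at the back, z up. The rear 125 mm is a flat deck 80 mm high with a well 64 x 74 mm, 42 mm deep, centred 20 mm behind the origin (x = +20 mm); the front 55 mm is a sloping panel, falling from 64 mm high at the deck to 40 mm.
- lid (a joint): Opening angle of the dark opaque hood, rad: 0 shut (start), 1.8 at its stop, leaning back past upright. The hinge has friction, so the hood stays at whatever angle it is left; moving it takes about 2 N at the tab. The hood is a hollow cover 122 mm long from hinge to front, 118 mm wide, 45 mm high, 0.18 kg, hiding the block; its flat top is 127 mm above the bench when shut.
- lid_hinge (a point): Point on the hood's hinge axis, midway across; the axis is the bath's y axis, 85 mm behind the bath's origin and 82 mm above the bench. The tab rises from the shut hood and swings up and back (towards the bath's +x).
- lid_tab (a point): Grip point on the blue tab that sticks out level from the middle of the hood's front: tab 36 mm wide (along the bath's y), 12 mm thick, sticking out 33 mm. The point lies midway across and midway in thickness, 26 mm out from the hood's front (7 mm inside the tab's outer end), 102 mm above the bench when shut. It is 148 mm in front of the hinge axis and 20 mm above it, and turns with the hood. Its sides are free for fingers on both sides, with about 40 mm of air below it.
- block: Aluminium tube block 60 (x) x 70 (y) x 40 mm high, eight tube holes, about 0.4 kg, standing loose in the bath's well (2 mm play each way), hidden under the hood at the start, its axes parallel to the bath's. Origin: centre of its underside, 38 mm above the bench at the start; its top lies 2 mm below the deck. It must rise 42 mm straight up to be clear of the well.
- block_knob (a point): Middle of the black lifting knob of the block: upright cylinder 22 mm in diameter and 22 mm high, on an 8 mm stem, with its middle 25 mm above the block's top (65 mm above the block's origin).
- rack: Lime-yellow strip-tube rack, solid, 44 (x) x 110 (y) x 32 mm high with tube caps standing 4 mm higher, about 0.14 kg, loose on top of the shut hood at the start. Origin: centre of its underside; z up.
- mark: Outline of blue tape flat on the bench (no thickness to feel), inner size 84 (x) x 150 (y) mm, tape 12 mm wide. Origin: its centre, at bench height; y along its length.
- tray: Shallow white plastic drip tray, 150 (x) x 200 (y) x 18 mm high, fixed. Origin: centre of its underside.
- bottle: Bystander: amber bottle with blue cap, 60 mm in diameter, 120 mm high. Origin: centre of its underside.
- tipbox: Bystander: closed pipette-tip box, clear with green lid, 87 (x) x 124 (y) x 70 mm high. Origin: centre of its underside.
- tuberack: Bystander: blue tube rack 75 (x) x 120 (y) x 48 mm high with tubes standing 10 mm above it. Origin: centre of its underside.
There are look-alikes about, which are no part of the job. Several things look just like the bath: the one meant starts nearest to the robot's base.

How it is judged:
By the outcome, as a careful person would: the job done as asked, in the order asked, and still so for the second after the job is handed in, while the arm keeps its last pose, push and grip.
It also fails if it takes over 67 s, if anything falls off the work surface, if the arm or the gripper's body presses on something with over 40 N, if the wrist force passes 120 N, or if a joint passes its speed limit or range.

## Working session

There is one attempt and no reset: what is moved stays moved. The work goes in short steps, Python scripts to look and compute and a tool call to move; the robot and the scene stay as the last step left them, time stands still between calls to the robot, and variables do not carry over. Pictures are saved under pics/ and viewed, at most 10 in all, crops included, and the job is handed in when it is done.

Besides the shell and the picture viewer there is one more tool, called after "Call:" as name(argument=value, ...) on one line, values as JSON. arm_command: Moves the arm, as the interface text tells. Its arguments: {"type":"object","properties":{"increments":{"type":"array","items":{"type":"object","properties":{"slide":{"type":"array","items":{"type":"number"}},"yaw":{"type":"number"}}}},"claw":{"type":"number"},"squeeze":{"type":"number"}},"required":["increments"]}

```bash
mkdir -p pics; ls; python3 - <<'E'
from cell import sense,camera,robot
import cv2,pickle
d={}
for n in("top","scene"):
    c=camera(n);d[n]=c;cv2.imwrite(f"pics/{n}0.png",c["pixels"][:,:,::-1])
    print(n,c["fov_y"],c["cx"],c["cy"],c["pose"].round(4).tolist())
pickle.dump(d,open("c0.pkl","wb"))
s=sense();print(s["ee_pos"],s["orientation"],s["clock"],s["opening"])
E
```

```text
pics
top 46.74959252383314 313.56810715643604 204.01212623193163 [[0.0143, -0.9951, 0.0977, 0.4921], [-0.9998, -0.0156, -0.0122, -0.0972], [0.0137, -0.0975, -0.9951, 1.7796], [0.0, 0.0, 0.0, 1.0]]
scene 43.160360103999714 315.70780005258223 204.0358080333647 [[0.9773, 0.1829, -0.1069, 0.8306], [0.2113, -0.8049, 0.5545, -0.9632], [0.0154, -0.5645, -0.8253, 1.4026], [0.0, 0.0, 0.0, 1.0]]
[0.13272996 0.50758297 0.23075474] [-1.01253844e-04  1.27568096e-01  9.91829616e-01 -6.19823777e-04] 0.1 0.0857375942878421
```

View pics/top0.png

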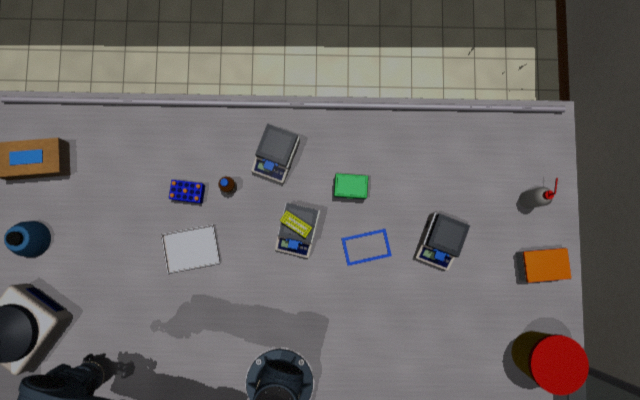

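View pics/scene0.png

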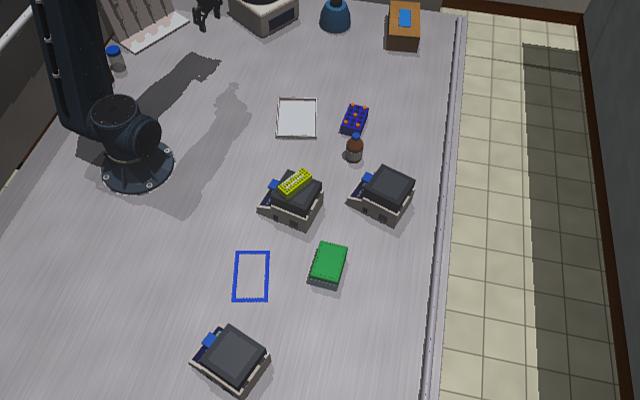

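The top view shows the near bath at about (297,230) with the lime rack on it at (296,224). The tape outline is at (367,247) and the tray at (191,249). The scene view agrees. I'll enlarge both for measuring.

```bash
python3 - <<'E'
import cv2,pickle,numpy as np
d=pickle.load(open("c0.pkl","rb"))
t=d["top"]["pixels"][:,:,::-1];s=d["scene"]["pixels"][:,:,::-1]
a=cv2.resize(t[195:275,150:405],None,fx=3.1,fy=3.1,interpolation=cv2.INTER_CUBIC)  # 790x248
b=cv2.resize(t[195:265,265:335],(340,340),interpolation=cv2.INTER_CUBIC)
c=cv2.resize(s[160:235,250:330],(363,340),interpolation=cv2.INTER_CUBIC)
o=np.zeros((600,800,3),np.uint8);o[:248,:a.shape[1]]=a[:248,:800];o[255:595,:340]=b;o[255:595,400:763]=c
cv2.imwrite("pics/crop0.png",o)
E
```

```text
(no output)
```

View pics/crop0.png

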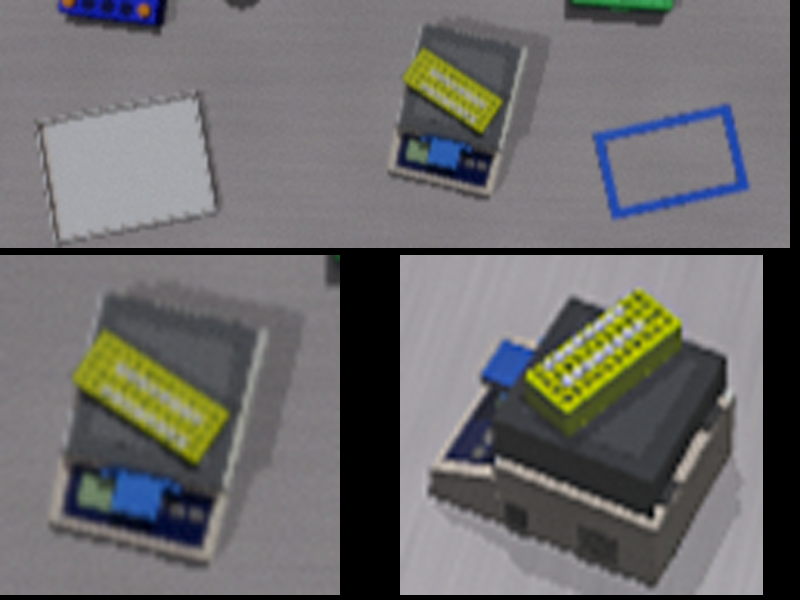

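The enlarged crops give the corner pixels of the rack top, hood top, tab, tape and tray. Next I fit poses from these.

```bash
cat > h.py <<'E'
import numpy as np,cv2,pickle
from scipy.optimize import least_squares
from scipy.spatial.transform import Rotation as R
def ray(c,uv,z):
    f=200/np.tan(np.radians(c["fov_y"]/2));uv=np.atleast_2d(uv).astype(float)
    d=np.c_[(uv[:,0]-c["cx"])/f,(uv[:,1]-c["cy"])/f,np.ones(len(uv))]@c["pose"][:3,:3].T
    p=c["pose"][:3,3];return p+d*((z-p[2])/d[:,2])[:,None]
def proj(c,P):
    f=200/np.tan(np.radians(c["fov_y"]/2));q=(np.atleast_2d(P)-c["pose"][:3,3])@c["pose"][:3,:3]
    return np.c_[q[:,0]/q[:,2]*f+c["cx"],q[:,1]/q[:,2]*f+c["cy"]]
def pose2(model,world):
    "2D rigid fit: x,y,yaw deg, residual mm"
    m=np.array(model,float)[:,:2];w=np.array(world)[:,:2]
    a=m-m.mean(0);b=w-w.mean(0);t=np.arctan2((a[:,0]*b[:,1]-a[:,1]*b[:,0]).sum(),(a*b).sum())
    r=np.array([[np.cos(t),-np.sin(t)],[np.sin(t),np.cos(t)]]);o=w.mean(0)-r@m.mean(0)
    return np.r_[o,np.degrees(t)].round(4),(np.linalg.norm(w-m@r.T-o,axis=1)*1e3).round(1)
E
python3 - <<'E'
from h import *
d=pickle.load(open("c0.pkl","rb"));T=d["top"];S=d["scene"]
A=lambda p:(np.array(p)+.5)/3.1-.5+[150,195]
B=lambda p:(np.array(p)-[0,255]+.5)/(340/70)-.5+[265,195]
C=lambda p:(np.array(p)-[400,255]+.5)/(363/80)-.5+[250,160]
rc=lambda a,b:np.array([[a,b],[a,-b],[-a,-b],[-a,b]])/2
# top view: image up = +x, image left=+y ; order: back-left, back-right, front-right, front-left
print("hood",*pose2(rc(.122,.118)+[.024,0],ray(T,B([(105,295),(263,328),(220,492),(68,458)]),.127)))
print("rack",*pose2(rc(.044,.110),ray(T,B([(103,330),(228,412),(197,465),(73,380)]),.159)))
print("rackS",*pose2(rc(.044,.110),ray(S,C([(638,290),(682,322),(567,412),(526,372)])[[1,2,3,0]],.159)))
print("mark",*pose2(rc(.108,.174),ray(T,A([(594,134),(728,105),(748,187),(613,218)]),0)))
print("tray",*pose2(rc(.15,.2),ray(T,A([(38,124),(200,93),(217,212),(58,242)]),.018)))
print("hoodS", ray(S,C([(574,297),(727,354),(660,490),(496,418)]),.127)[:,:2].round(3).tolist())
for c,n in((T,"t"),(S,"s")):
    hsv=cv2.cvtColor(c["pixels"],cv2.COLOR_RGB2HSV);m=cv2.inRange(hsv,(22,110,60),(36,255,255))
    k,l,st,ce=cv2.connectedComponentsWithStats(m);i=1+st[1:,4].argmax();print(n,ce[i],st[i],ray(c,ce[i],.155))
    m=cv2.inRange(hsv,(100,140,60),(125,255,255))
    k,l,st,ce=cv2.connectedComponentsWithStats(m)
    for i in range(1,k):
        if st[i,4]>60: print(" blue",ce[i].round(1),st[i],ray(c,ce[i],0.0)[0,:2].round(3),ray(c,ce[i],0.105)[0,:2].round(3))
E
```

```text
hood [  0.5619  -0.0591 -12.0686] [0.3 2.4 2.7 1.7]
rack [  0.5807  -0.0548 -32.499 ] [0.6 2.1 0.6 2.4]
rackS [  0.5873  -0.0551 -33.3243] [1.8 1.1 3.6 3.9]
mark [ 0.506  -0.3227 13.3573] [1.8 2.8 2.2 1.8]
tray [ 0.4883  0.3414 11.4479] [2.6 1.5 3.7 3. ]
hoodS [[0.55, 0.008], [0.666, -0.018], [0.645, -0.138], [0.523, -0.106]]
t [295.53614458 223.39759036] [280 210  32  28 332] [[ 0.58220972 -0.05473552  0.155     ]]
 blue [ 25.4 156.9] [ 10 150  32  15 402] [0.833 0.999] [0.813 0.934]
 blue [268.8 164.4] [263 159  15  12  91] [0.819 0.058] [0.8   0.048]
 blue [185.9 191.1] [169 180  34  23 524] [0.709 0.375] [0.696 0.347]
 blue [ 18.9 237.9] [  5 225  25  27 309] [0.52 1.  ] [0.518 0.935]
 blue [366.2 246.8] [342 229  49  36 362] [ 0.505 -0.323] [ 0.504 -0.31 ]
 blue [293.4 243.7] [286 239  17  11 110] [ 0.513 -0.044] [ 0.512 -0.047]
 blue [439.9 254.8] [433 249  16  13 118] [ 0.479 -0.607] [ 0.48  -0.577]
s [295.43023256 183.41395349] [277 168  35  32 430] [[ 0.59202305 -0.06371803  0.155     ]]
 blue [336.4   6.4] [325   0  24  13 111] [0.509 1.075] [0.533 0.923]
 blue [404.6  17.7] [399   9  12  18 200] [0.825 1.064] [0.825 0.912]
 blue [112.2  49.5] [105  45  15  10 105] [-0.353  0.559] [-0.264  0.445]
 blue [354.8 117.1] [341 104  28  27 307] [0.71  0.405] [0.719 0.302]
 blue [367.  177.1] [362 172  12  13  75] [0.8  0.13] [0.802 0.048]
 blue [273.2 183.7] [268 179  12  10  66] [0.488 0.03 ] [ 0.514 -0.045]
 blue [250.7 276.8] [232 251  38  51 552] [ 0.512 -0.328] [ 0.536 -0.375]
 blue [208.7 339.7] [202 333  15  15 126] [ 0.452 -0.543] [ 0.48  -0.574]
```

Call:
arm_command(increments=[{"slide": [-9.6, -7.2, -1.2], "yaw": 21.7}, {"slide": [-9.6, -7.2, -1.2], "yaw": 21.7}, {"slide": [-9.6, -7.2, -1.2], "yaw": 21.7}, {"slide": [-9.6, -7.2, -1.2], "yaw": 21.7}, {"slide": [-9.6, -7.2, -1.2], "yaw": 21.7}, {"slide": [-9.6, -7.2, -1.2], "yaw": 21.7}, {"slide": [-9.6, -7.2, -1.2], "yaw": 21.7}, {"slide": [-9.6, -7.2, -1.2], "yaw": 21.7}, {"slide": [-9.6, -7.2, -1.2], "yaw": 21.7}, {"slide": [-9.6, -7.2, -1.2], "yaw": 21.7}, {"slide": [-9.6, -7.2, -1.2], "yaw": 21.7}, {"slide": [-9.6, -7.2, -1.2], "yaw": 21.7}, {"slide": [-9.6, -7.2, -1.2], "yaw": 21.7}, {"slide": [-9.6, -7.2, -1.2], "yaw": 21.7}, {"slide": [-9.6, -7.2, -1.2], "yaw": 21.7}, {"slide": [-9.6, -7.2, -1.2], "yaw": 21.7}, {"slide": [-9.6, -7.2, -1.2], "yaw": 21.7}], claw=85)

```text
clock: 2.22
ee_pos: [0.5805, -0.0552, 0.3037]
orientation: [0.0, 0.879, 0.476, 0.0]
force: [-0.3, 0.1, 0.7]
opening: 0.0849
gripper_force: 0.0
```

```bash
python3 - <<'E'
from h import *
from cell import sense,camera
c=camera("wrist");pickle.dump(c,open("w1.pkl","wb"));cv2.imwrite("pics/w1.png",c["pixels"][:,:,::-1])
s=sense();print(s["ee_pos"],s["orientation"],s["clock"],s["qpos"]);print(c["pose"].round(3),c["fov_y"],c["cx"],c["cy"])
E
```

```text
[ 0.58060774 -0.05538156  0.30360433] [1.62330768e-04 8.79315068e-01 4.76240453e-01 1.25150096e-04] 2.275 [-9.50294222e-02  3.31492714e-01  3.00894386e-01  1.53980920e+00
 -1.29971606e-04  2.05381479e+00]
[[ 0.838 -0.517 -0.177  0.626]
 [-0.546 -0.792 -0.273  0.015]
 [ 0.001  0.325 -0.946  0.446]
 [ 0.     0.     0.     1.   ]] 68.2698384716176 315.92078363672056 204.30068517175022
```

View pics/w1.png

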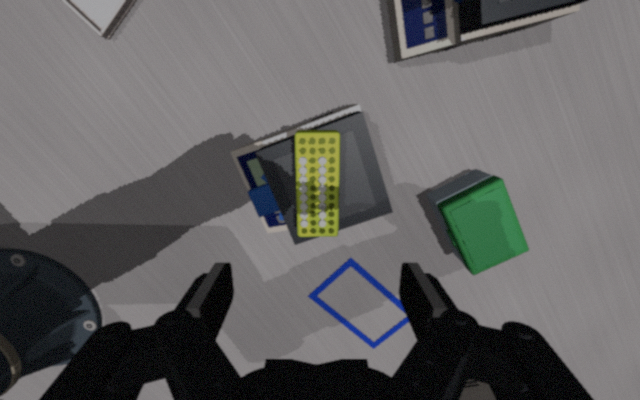

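The wrist view shows the rack top face corners at (296,132), (338,131), (340,236) and (298,237). The hood corners are at about (360,111), (391,211), (298,243) and (257,151). The tape's outer corners are at about (350,258), (308,296) and (374,348).

```bash
python3 - <<'E'
from h import *
W=pickle.load(open("w1.pkl","rb"))
rc=lambda a,b:np.array([[a,b],[a,-b],[-a,-b],[-a,b]])/2
print("rack",*pose2(rc(.044,.110),ray(W,[(338,131),(340,236),(298,237),(296,132)],.159)))
print("hood",*pose2(rc(.122,.118)+[.024,0],ray(W,[(360,111),(391,211),(298,243),(257,151)],.127)))
print(ray(W,[(350,258),(417,306),(374,348),(308,296)],0).round(3).tolist())
print("mark",*pose2(rc(.108,.174),ray(W,[(350,258),(417,306),(374,348),(308,296)],0)[[1,2,3,0]]))
hsv=cv2.cvtColor(W["pixels"],cv2.COLOR_RGB2HSV);m=cv2.inRange(hsv,(22,110,60),(36,255,255))
k,l,st,ce=cv2.connectedComponentsWithStats(m);i=1+st[1:,4].argmax();print(ce[i],st[i],ray(W,ce[i],.157))
print("tab",ray(W,[(263,200)],.108))
E
```

```text
rack [  0.5839  -0.0538 -31.8756] [2.  0.6 0.5 2.1]
hood [  0.567   -0.0564 -12.3964] [2.8 3.2 3.2 2.7]
[[0.538, -0.227, 0.0], [0.59, -0.378, 0.0], [0.477, -0.419, 0.0], [0.436, -0.251, 0.0]]
mark [  0.51    -0.3188 -73.3356] [37.3 41.8 47.4 42.5]
[318.06496852 179.11934745] [ 294  130   46  107 3494] [[ 0.58818341 -0.04725062  0.157     ]]
tab [[ 0.5120954  -0.04319184  0.108     ]]
```

Call:
arm_command(increments=[{"slide": [0.04, 0.02, 0.7], "yaw": -0.2}, {"slide": [0.04, 0.02, 1.4], "yaw": -0.2}, {"slide": [0.04, 0.02, 2.0], "yaw": -0.2}, {"slide": [0.04, 0.02, 2.5], "yaw": -0.2}, {"slide": [0.04, 0.02, 2.7], "yaw": -0.2}, {"slide": [0.04, 0.02, 2.8], "yaw": -0.2}, {"slide": [0.04, 0.02, 2.8], "yaw": -0.2}])

```text
clock: 3.15
ee_pos: [0.5835, -0.0545, 0.1359]
orientation: [0.0, 0.875, 0.484, 0.0]
force: [0.8, 0.2, 0.8]
opening: 0.0851
gripper_force: 0.0
```

Call:
arm_command(increments=[{"slide": [0, 0, 0]}, {"slide": [0, 0, 0]}, {"slide": [0, 0, 0]}, {"slide": [0, 0, 0]}, {"slide": [0, 0, 0]}, {"slide": [0, 0, 0]}, {"slide": [0, 0, 0]}, {"slide": [0, 0, 0]}], claw=30, squeeze=40)

```text
$.increments[0]: bad value
```

Call:
arm_command(increments=[{"slide": [0.0, 0.0, 0.0], "yaw": 0.0}, {"slide": [0.0, 0.0, 0.0], "yaw": 0.0}, {"slide": [0.0, 0.0, 0.0], "yaw": 0.0}, {"slide": [0.0, 0.0, 0.0], "yaw": 0.0}, {"slide": [0.0, 0.0, 0.0], "yaw": 0.0}, {"slide": [0.0, 0.0, 0.0], "yaw": 0.0}, {"slide": [0.0, 0.0, 0.0], "yaw": 0.0}, {"slide": [0.0, 0.0, 0.0], "yaw": 0.0}], claw=30, squeeze=40)

```text
clock: 4.15
ee_pos: [0.5834, -0.0545, 0.1361]
orientation: [0.0, 0.875, 0.484, 0.0]
force: [-0.8, 0.3, 4.9]
opening: 0.0433
gripper_force: 41.0
```

Call:
arm_command(increments=[{"slide": [0.0, 0.0, -0.2], "yaw": 0.0}, {"slide": [0.0, 0.0, -0.6], "yaw": 0.0}, {"slide": [0.0, 0.0, -1.0], "yaw": 0.0}, {"slide": [-0.3, 0.1, -1.3], "yaw": -0.6}, {"slide": [-0.8, 0.23, -1.3], "yaw": -1.6}, {"slide": [-1.4, 0.4, -1.3], "yaw": -2.8}, {"slide": [-2.0, 0.58, -1.3], "yaw": -4.1}, {"slide": [-2.6, 0.76, -1.3], "yaw": -5.4}, {"slide": [-3.2, 0.94, -1.3], "yaw": -6.7}, {"slide": [-3.7, 1.08, -1.3], "yaw": -7.9}, {"slide": [-4.1, 1.2, -1.3], "yaw": -8.7}, {"slide": [-4.34, 1.27, -1.3], "yaw": -9.1}, {"slide": [-4.44, 1.3, -1.3], "yaw": -9.2}, {"slide": [-4.44, 1.3, -1.3], "yaw": -9.2}])

```text
clock: 5.9
ee_pos: [0.5073, -0.3215, 0.2135]
orientation: [-0.0, 0.617, 0.787, 0.0]
force: [0.9, 0.3, -2.1]
opening: 0.0432
gripper_force: 41.1
```

```bash
python3 - <<'E'
from h import *
from cell import sense,camera
c=camera("wrist");t=camera("top");pickle.dump((c,t),open("w2.pkl","wb"))
a=c["pixels"][:,:,::-1];b=cv2.resize(t["pixels"][190:280,260:400,::-1],(304,195),interpolation=cv2.INTER_CUBIC)
o=np.zeros((600,640,3),np.uint8);o[:400]=a;o[402:597,:304]=b;cv2.imwrite("pics/w2.png",o)
s=sense();print(s["ee_pos"],s["orientation"],s["clock"],s["gripper_force"],s["opening"])
E
```

```text
[ 0.50751085 -0.32096781  0.21348431] [-2.36950928e-05  6.16766737e-01  7.87145978e-01  3.03811312e-05] 6.0 41.14141345024109 0.043356755904260455
```

View pics/w2.png

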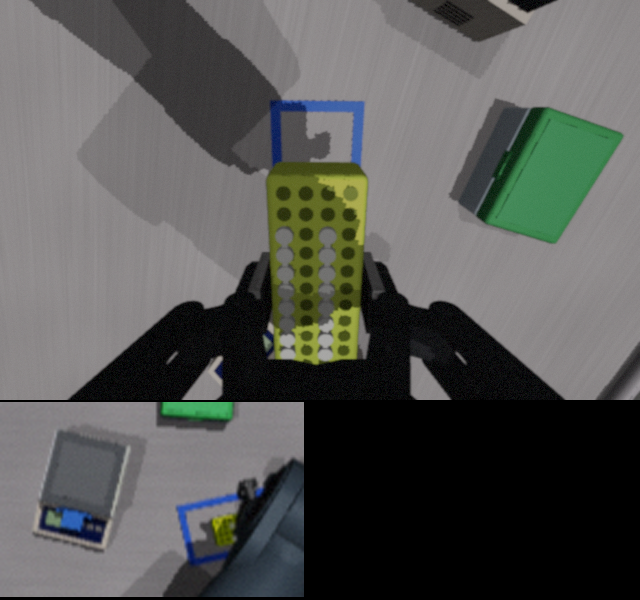

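The wrist view shows the rack held parallel to the tape. The tape's far outer corners are at (270,101) and (364,101), and its side edges run straight down. The hood no longer carries the rack.

```bash
python3 - <<'E'
from h import *
c,t=pickle.load(open("w2.pkl","rb"))
p=ray(c,[(270,101),(364,101),(271,165),(363,160)],0);print(p.round(4))
u=p[0]-p[1];v=p[0]-p[2];print(np.linalg.norm(u),np.degrees(np.arctan2(u[1],u[0])),np.degrees(np.arctan2(v[1],v[0])),np.degrees(np.arctan2(*(p[1]-p[3])[1::-1])))
th=np.radians(14);ex=np.array([np.cos(th),np.sin(th)]);ey=np.array([-np.sin(th),np.cos(th)])
m=(p[0]+p[1])[:2]/2;print("far mid",m,"centre ±",m+.087*ey,m-.087*ey)
# rack end edge lower/upper
q=ray(c,[(267,182),(367,180)],.2045+.032);print("rack top end corners",q.round(4));print("ctr",q[:,:2].mean(0)-.055*ey,q[:,:2].mean(0)+.055*ey)
R0=lambda a,b:np.array([[a,b],[a,-b],[-a,-b],[-a,b]])/2
B=lambda p:(np.array(p)-[0,402]+.5)*[140/304,90/195]-.5+[260,190]
print("bath",*pose2(R0(.122,.118)+[.024,0],ray(t,B([(61,432),(131,446),(111,513),(46,500)]),.127)))
E
```

```text
[[ 0.4357 -0.2508  0.    ]
 [ 0.5397 -0.2253  0.    ]
 [ 0.4509 -0.323   0.    ]
 [ 0.5582 -0.2904  0.    ]]
0.10713895788796732 -166.19633767510007 101.85212936259632 105.81106786821643
far mid [ 0.48771642 -0.2380443 ] centre ± [ 0.46666922 -0.15362857] [ 0.50876363 -0.32246002]
rack top end corners [[ 0.4744 -0.2756  0.2365]
 [ 0.5148 -0.2648  0.2365]]
ctr [ 0.50793692 -0.32355479] [ 0.48132551 -0.21682226]
bath [  0.5643  -0.0646 -12.0294] [5.3 2.4 7.9 3.8]
```

Call:
arm_command(increments=[{"slide": [0.0, 0.0, 0.3], "yaw": 0.0}, {"slide": [0.0, 0.0, 0.9], "yaw": 0.0}, {"slide": [0.0, 0.0, 1.6], "yaw": 0.0}, {"slide": [0.0, 0.0, 2.3], "yaw": 0.0}, {"slide": [0.0, 0.0, 2.8], "yaw": 0.0}, {"slide": [0.0, 0.0, 3.1], "yaw": 0.0}, {"slide": [0.0, 0.0, 3.25], "yaw": 0.0}, {"slide": [0.0, 0.0, 3.33], "yaw": 0.0}, {"slide": [0.0, 0.0, 3.36], "yaw": 0.0}, {"slide": [0.0, 0.0, 3.36], "yaw": 0.0}])

```text
clock: 7.25
ee_pos: [0.5077, -0.3217, 0.0123]
orientation: [0.0, 0.617, 0.787, 0.0]
force: [-0.4, 0.1, -1.6]
opening: 0.043
gripper_force: 41.1
```

Call:
arm_command(increments=[{"slide": [0.0, 0.0, 0.03], "yaw": 0.0}, {"slide": [0.0, 0.0, 0.05], "yaw": 0.0}, {"slide": [0.0, 0.0, 0.05], "yaw": 0.0}])

```text
clock: 7.62
ee_pos: [0.5075, -0.3217, 0.0092]
orientation: [0.0, 0.617, 0.787, -0.0]
force: [-1.4, 0.6, 3.6]
opening: 0.0434
gripper_force: 41.6
```

Call:
arm_command(increments=[{"slide": [0.0, 0.0, 0.0], "yaw": 0.0}, {"slide": [0.0, 0.0, 0.0], "yaw": 0.0}, {"slide": [0.0, 0.0, 0.0], "yaw": 0.0}, {"slide": [0.0, 0.0, 0.0], "yaw": 0.0}, {"slide": [0.0, 0.0, -0.3], "yaw": 0.0}, {"slide": [0.0, 0.0, -0.8], "yaw": 0.0}, {"slide": [0.0, 0.0, -1.6], "yaw": 0.0}, {"slide": [0.0, 0.0, -2.4], "yaw": 0.0}, {"slide": [0.0, 0.0, -3.0], "yaw": 0.0}, {"slide": [0.0, 0.0, -3.2], "yaw": 0.0}], claw=70)

```text
clock: 8.88
ee_pos: [0.5082, -0.322, 0.2031]
orientation: [0.002, 0.617, 0.787, 0.0]
force: [0.6, -0.3, -0.2]
opening: 0.0704
gripper_force: 0.0
```

Call:
arm_command(increments=[{"slide": [0.5, 0.11, 0.0], "yaw": -1.4}, {"slide": [1.2, 0.27, 0.0], "yaw": -3.4}, {"slide": [2.0, 0.45, 0.0], "yaw": -5.5}, {"slide": [2.8, 0.63, 0.0], "yaw": -7.6}, {"slide": [3.5, 0.79, 0.0], "yaw": -9.7}, {"slide": [4.1, 0.93, 0.0], "yaw": -11.7}, {"slide": [4.4, 1.0, 0.0], "yaw": -12.6}, {"slide": [4.51, 1.02, 0.0], "yaw": -12.8}, {"slide": [4.51, 1.02, 0.0], "yaw": -12.8}])

```text
clock: 10.0
ee_pos: [0.5018, -0.0441, 0.2002]
orientation: [-0.0, 0.106, 0.994, -0.0]
force: [0.9, 0.3, -0.3]
opening: 0.0698
gripper_force: 0.0
```

```bash
python3 - <<'E'
from h import *
from cell import sense,camera
c=camera("wrist");t=camera("top");pickle.dump((c,t),open("w3.pkl","wb"))
a=c["pixels"][:,:,::-1];b=cv2.resize(t["pixels"][190:280,260:400,::-1],(304,195),interpolation=cv2.INTER_CUBIC)
o=np.zeros((600,640,3),np.uint8);o[:400]=a;o[402:597,:304]=b;cv2.imwrite("pics/w3.png",o)
s=sense();print(s["ee_pos"],s["orientation"],s["clock"],s["qpos"][5],s["opening"])
E
```

```text
[ 0.50198117 -0.04477282  0.2004123 ] [-2.16762118e-04  1.06791209e-01  9.94281431e-01 -1.65938020e-04] 10.1 0.12523089825608497 0.07030964834485703
```

View pics/w3.png

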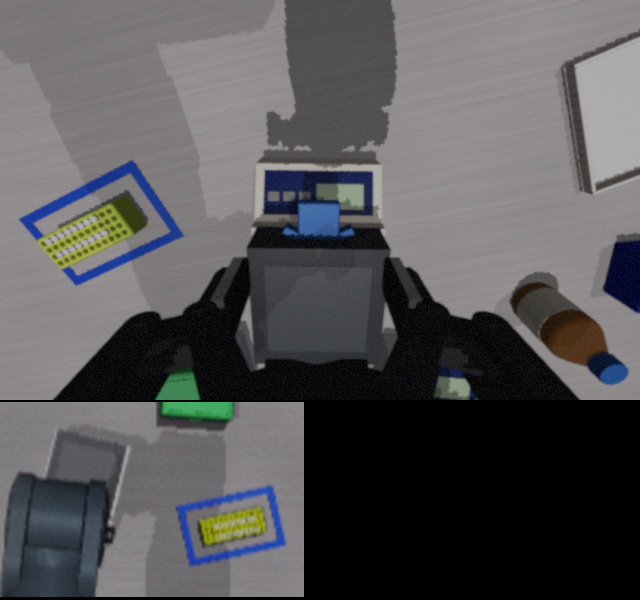

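The rack lies inside the tape on all sides. In the wrist view the tab's outer top edge runs from (298,203) to (340,203), and the hood's front top edge runs from (249,249) to (390,248).

```bash
python3 - <<'E'
from h import *
c,t=pickle.load(open("w3.pkl","rb"))
e=ray(c,[(298,203.5),(340,203)],.108);print("tab end",e.round(4),np.linalg.norm(e[0]-e[1]),"yaw",np.degrees(np.arctan2(*(e[1]-e[0])[:2][::-1]))-90)
h=ray(c,[(250,249),(389,248)],.127);print("hood front top",h.round(4),np.linalg.norm(h[0]-h[1]),"yaw",np.degrees(np.arctan2(*(h[1]-h[0])[:2][::-1]))-90)
y=np.radians(-12.1);b=np.array([np.cos(y),np.sin(y)])
for n,p,k in(("tab",e,-.070),("hood",h,-.037)):
    m=p[:,:2].mean(0);o=m-k*b;print(n,"origin",o,"tab pt",o-.063*b,"knob",o+.02*b)
E
```

```text
tab end [[ 0.4944 -0.0583  0.108 ]
 [ 0.5014 -0.0237  0.108 ]] 0.035329360464276774 yaw -11.466862486863292
hood front top [[ 0.5183 -0.1031  0.127 ]
 [ 0.5413  0.008   0.127 ]] 0.1134351794311065 yaw -11.725445360410248
tab origin [ 0.56637568 -0.05566337] tab pt [ 0.50477534 -0.0424574 ] knob [ 0.58593135 -0.05985574]
hood origin [ 0.56598538 -0.05532358] tab pt [ 0.50438504 -0.04211761] knob [ 0.58554104 -0.05951595]
```

Call:
arm_command(increments=[{"slide": [-0.03, 0.04, 0.4], "yaw": 0.0}, {"slide": [-0.03, 0.04, 1.0], "yaw": 0.0}, {"slide": [-0.03, 0.04, 1.6], "yaw": 0.0}, {"slide": [-0.03, 0.04, 1.9], "yaw": 0.0}, {"slide": [-0.03, 0.04, 1.95], "yaw": 0.0}, {"slide": [-0.03, 0.04, 1.95], "yaw": 0.0}])

```text
clock: 10.85
ee_pos: [0.5046, -0.0427, 0.0841]
orientation: [0.0, 0.106, 0.994, -0.0]
force: [0.1, 0.2, -0.3]
opening: 0.07
gripper_force: 0.0
```

Call:
arm_command(increments=[{"slide": [0.0, 0.0, 0.0], "yaw": 0.0}, {"slide": [0.0, 0.0, 0.0], "yaw": 0.0}, {"slide": [0.0, 0.0, 0.0], "yaw": 0.0}, {"slide": [0.0, 0.0, 0.0], "yaw": 0.0}, {"slide": [0.0, 0.0, 0.0], "yaw": 0.0}, {"slide": [0.0, 0.0, 0.0], "yaw": 0.0}, {"slide": [0.0, 0.0, 0.0], "yaw": 0.0}], claw=25, squeeze=25)

```text
clock: 11.72
ee_pos: [0.5047, -0.0426, 0.0846]
orientation: [0.001, 0.106, 0.994, -0.0]
force: [-1.1, -3.2, 5.8]
opening: 0.0353
gripper_force: 25.5
```

Call:
arm_command(increments=[{"slide": [-0.05, 0.0, -0.24], "yaw": 0.0}, {"slide": [-0.12, 0.0, -0.48], "yaw": 0.0}, {"slide": [-0.21, 0.0, -0.71], "yaw": 0.0}, {"slide": [-0.32, 0.0, -0.93], "yaw": 0.0}, {"slide": [-0.46, 0.0, -1.14], "yaw": 0.0}, {"slide": [-0.62, 0.0, -1.33], "yaw": 0.0}, {"slide": [-0.79, 0.0, -1.51], "yaw": 0.0}, {"slide": [-0.99, 0.0, -1.67], "yaw": 0.0}])

```text
clock: 12.72
ee_pos: [0.5613, -0.0555, 0.1838]
orientation: [-0.001, 0.106, 0.994, -0.001]
force: [-2.1, -5.5, -4.6]
opening: 0.0353
gripper_force: 26.1
```

Call:
arm_command(increments=[{"slide": [-0.2, 0.0, -0.14], "yaw": 0.0}, {"slide": [-0.42, 0.0, -0.25], "yaw": 0.0}, {"slide": [-0.65, 0.0, -0.35], "yaw": 0.0}, {"slide": [-0.89, 0.0, -0.42], "yaw": 0.0}, {"slide": [-1.14, 0.0, -0.46], "yaw": 0.0}, {"slide": [-1.39, 0.0, -0.48], "yaw": 0.0}, {"slide": [-1.64, 0.0, -0.48], "yaw": 0.0}, {"slide": [-1.88, 0.0, -0.45], "yaw": 0.0}, {"slide": [-2.12, 0.0, -0.4], "yaw": 0.0}, {"slide": [-2.32, 0.0, -0.33], "yaw": 0.0}, {"slide": [-2.36, 0.0, -0.32], "yaw": 0.0}])

```text
clock: 14.1
ee_pos: [0.7008, -0.0874, 0.2036]
orientation: [0.0, 0.107, 0.994, -0.002]
force: [-4.7, -12.4, 4.8]
opening: 0.0353
gripper_force: 28.6
```

Call:
arm_command(increments=[{"slide": [-0.04, -0.01, 0.01], "yaw": 0.0}, {"slide": [-0.08, -0.02, 0.03], "yaw": 0.0}, {"slide": [-0.08, -0.02, 0.03], "yaw": 0.0}])

```text
clock: 14.48
ee_pos: [0.7051, -0.0884, 0.2019]
orientation: [0.0, 0.107, 0.994, -0.001]
force: [-0.3, -7.9, 2.1]
opening: 0.0357
gripper_force: 28.4
```

Call:
arm_command(increments=[{"slide": [-0.05, -0.02, 0.02], "yaw": 0.0}, {"slide": [-0.1, -0.03, 0.04], "yaw": 0.0}, {"slide": [-0.1, -0.03, 0.04], "yaw": 0.0}])

```text
clock: 14.85
ee_pos: [0.707, -0.089, 0.2009]
orientation: [-0.003, 0.106, 0.994, 0.0]
force: [-20.9, 2.7, 18.0]
opening: 0.0353
gripper_force: 30.0
```

```bash
python3 - <<'E'
from h import *
from cell import sense,camera
c=camera("scene");pickle.dump(c,open("s4.pkl","wb"))
cv2.imwrite("pics/s4.png",cv2.resize(c["pixels"][90:250,230:430,::-1],None,fx=3.5,fy=3.5,interpolation=cv2.INTER_CUBIC))
s=sense();print(s["ee_pos"],s["force"])
E
```

```text
[ 0.70703447 -0.08892698  0.20087716] [-20.63464108   2.30987498  19.19021136]
```

View pics/s4.png

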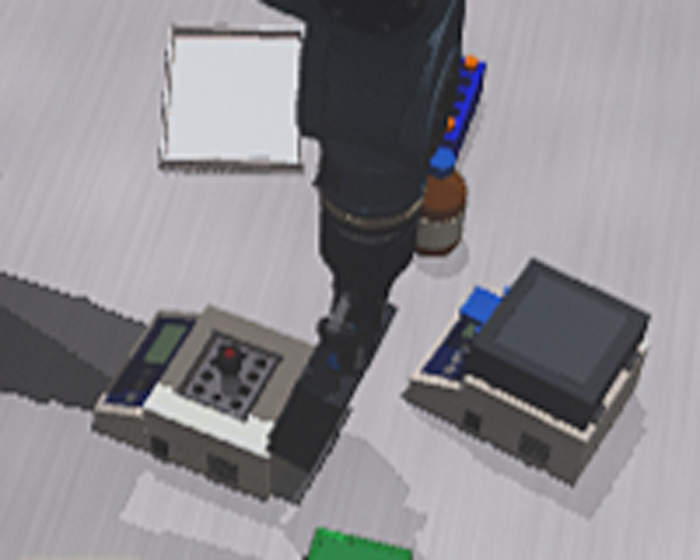

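The hood is fully back: the stop pushed back with about 20 N and the scene crop shows it upright. The block's black knob with its red dot is uncovered. I'll release the tab, rise and hover over the knob.

Call:
arm_command(increments=[{"slide": [0.08, 0.0, 0.0], "yaw": 0.0}, {"slide": [0.08, 0.0, 0.0], "yaw": 0.0}, {"slide": [0.08, 0.0, 0.0], "yaw": 0.0}, {"slide": [0.08, 0.0, 0.0], "yaw": 0.0}, {"slide": [0.08, 0.0, -0.3], "yaw": 0.0}, {"slide": [0.08, 0.0, -0.8], "yaw": 0.0}, {"slide": [0.08, 0.0, -1.2], "yaw": 0.0}, {"slide": [0.4, 0.01, -1.3], "yaw": 0.0}, {"slide": [1.1, 0.02, -1.3], "yaw": 0.0}, {"slide": [1.8, 0.04, -1.2], "yaw": 0.0}, {"slide": [2.1, 0.05, -1.2], "yaw": 0.0}, {"slide": [2.15, 0.05, -1.2], "yaw": 0.0}, {"slide": [2.15, 0.05, -1.2], "yaw": 0.0}], claw=60)

```text
clock: 16.52
ee_pos: [0.5859, -0.0597, 0.2711]
orientation: [0.0, 0.106, 0.994, -0.0]
force: [-0.2, 0.2, -0.3]
opening: 0.0601
gripper_force: 0.0
```

```bash
python3 - <<'E'
from h import *
from cell import sense,camera
c=camera("wrist");pickle.dump(c,open("w5.pkl","wb"))
cv2.imwrite("pics/w5.png",c["pixels"][:,:,::-1])
s=sense();print(s["ee_pos"],s["force"],s["clock"],s["orientation"])
S=pickle.load(open("s4.pkl","rb"));print(ray(S,[(295.07,190.2)],.114))
E
```

```text
[ 0.58617027 -0.05979555  0.27084412] [-0.97159183 -1.172262   -1.52607617] 16.575 [ 2.57086414e-04  1.05934327e-01  9.94373092e-01 -8.31056491e-05]
[[ 0.58928427 -0.06026995  0.114     ]]
```

View pics/w5.png

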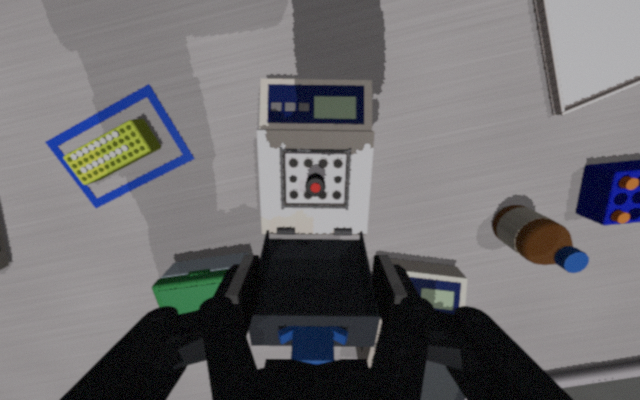

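The wrist view shows the knob's red dot at (316,187). The well corners at deck height are (281,150), (350,150), (349,208) and (282,208). The hood is staying back.

```bash
python3 - <<'E'
from h import *
c=pickle.load(open("w5.pkl","rb"))
print(ray(c,[(316,187)],.114),ray(c,[(281,150),(350,150),(349,208),(282,208)],.08).mean(0))
print(ray(c,[(540,0),(558,113)],.018))
E
```

```text
[[ 0.58570394 -0.05984374  0.114     ]] [ 0.58661751 -0.06062144  0.08      ]
[[0.44892081 0.23203191 0.018     ]
 [0.58116661 0.25857594 0.018     ]]
```

Call:
arm_command(increments=[{"slide": [0.0, 0.0, 0.3], "yaw": 0.0}, {"slide": [0.0, 0.0, 0.9], "yaw": 0.0}, {"slide": [0.0, 0.0, 1.6], "yaw": 0.0}, {"slide": [0.0, 0.0, 2.3], "yaw": 0.0}, {"slide": [0.0, 0.0, 2.8], "yaw": 0.0}, {"slide": [0.0, 0.0, 3.0], "yaw": 0.0}, {"slide": [0.0, 0.0, 3.05], "yaw": 0.0}, {"slide": [0.0, 0.0, 3.05], "yaw": 0.0}])

```text
clock: 17.58
ee_pos: [0.5861, -0.0597, 0.0887]
orientation: [0.001, 0.106, 0.994, -0.0]
force: [-0.1, 0.3, -0.2]
opening: 0.0602
gripper_force: 0.0
```

Call:
arm_command(increments=[{"slide": [0.0, 0.0, 0.0], "yaw": 0.0}, {"slide": [0.0, 0.0, 0.0], "yaw": 0.0}, {"slide": [0.0, 0.0, 0.0], "yaw": 0.0}, {"slide": [0.0, 0.0, 0.0], "yaw": 0.0}, {"slide": [0.0, 0.0, 0.0], "yaw": 0.0}, {"slide": [0.0, 0.0, 0.0], "yaw": 0.0}, {"slide": [0.0, 0.0, 0.0], "yaw": 0.0}, {"slide": [0.0, 0.0, 0.0], "yaw": 0.0}], claw=10, squeeze=60)

```text
clock: 18.58
ee_pos: [0.5856, -0.0599, 0.0887]
orientation: [0.001, 0.106, 0.994, -0.0]
force: [-1.9, -2.7, 6.1]
opening: 0.0202
gripper_force: 58.4
```

Call:
arm_command(increments=[{"slide": [0.0, 0.0, -0.1], "yaw": 0.0}, {"slide": [0.0, 0.0, -0.25], "yaw": 0.0}, {"slide": [0.0, 0.0, -0.4], "yaw": 0.0}, {"slide": [0.0, 0.0, -0.55], "yaw": 0.0}, {"slide": [0.0, 0.0, -0.7], "yaw": 0.0}, {"slide": [0.0, 0.0, -0.85], "yaw": 0.0}, {"slide": [0.0, 0.0, -1.1], "yaw": 0.0}, {"slide": [0.0, 0.0, -1.5], "yaw": 0.0}, {"slide": [0.0, 0.0, -1.9], "yaw": 0.0}, {"slide": [0.0, 0.0, -2.1], "yaw": 0.0}, {"slide": [0.0, 0.0, -2.1], "yaw": 0.0}])

```text
clock: 19.95
ee_pos: [0.5857, -0.0596, 0.2148]
orientation: [0.001, 0.106, 0.994, -0.0]
force: [-0.2, 0.4, -4.3]
opening: 0.0201
gripper_force: 58.9
```

Call:
arm_command(increments=[{"slide": [0.06, 0.12, 0.0], "yaw": 0.0}, {"slide": [0.18, 0.37, 0.0], "yaw": 0.0}, {"slide": [0.36, 0.74, 0.0], "yaw": 0.0}, {"slide": [0.6, 1.24, 0.0], "yaw": 0.0}, {"slide": [0.87, 1.79, 0.0], "yaw": 0.0}, {"slide": [1.14, 2.35, 0.0], "yaw": 0.0}, {"slide": [1.41, 2.9, 0.0], "yaw": 0.0}, {"slide": [1.68, 3.46, 0.0], "yaw": 0.0}, {"slide": [1.95, 4.02, 0.0], "yaw": 0.0}, {"slide": [2.22, 4.57, 0.0], "yaw": 0.0}, {"slide": [2.46, 5.07, 0.0], "yaw": 0.0}, {"slide": [2.67, 5.5, 0.0], "yaw": 0.0}, {"slide": [2.82, 5.81, 0.0], "yaw": 0.0}, {"slide": [2.92, 6.02, 0.0], "yaw": 0.0}, {"slide": [2.98, 6.14, 0.0], "yaw": 0.0}, {"slide": [3.0, 6.18, 0.0], "yaw": 0.0}, {"slide": [3.0, 6.18, 0.0], "yaw": 0.0}, {"slide": [3.0, 6.18, 0.0], "yaw": 0.0}])

```text
clock: 22.2
ee_pos: [0.4876, 0.3402, 0.2139]
orientation: [0.0, 0.106, 0.994, -0.0]
force: [-0.3, 0.1, -3.7]
opening: 0.0202
gripper_force: 59.0
```

```bash
python3 - <<'E'
from h import *
from cell import sense,camera
w=camera("wrist");c=camera("scene");pickle.dump((w,c),open("s6.pkl","wb"))
o=np.zeros((600,800,3),np.uint8)
o[:300,:480]=cv2.resize(w["pixels"][:,:,::-1],(480,300),interpolation=cv2.INTER_AREA)
o[300:600,:]=cv2.resize(c["pixels"][70:220,180:380,::-1],(400,300),interpolation=cv2.INTER_CUBIC).repeat(1,0) if 0 else 0
o[300:600,:400]=cv2.resize(c["pixels"][60:210,210:410,::-1],(400,300),interpolation=cv2.INTER_CUBIC)
cv2.imwrite("pics/s6.png",o)
s=sense();print(s["ee_pos"],s["force"],s["clock"],s["gripper_force"],s["opening"])
S=pickle.load(open("s4.pkl","rb"))
C=lambda p:(np.array(p)+.5)/3.5-.5+[230,90]
q=ray(S,C([(173,26),(302,32),(300,162),(160,162)]),.018);print(q.round(3)[:,:2].tolist(),q.mean(0))
E
```

```text
[0.48754006 0.34033415 0.21395263] [ 0.1967702   0.03909441 -4.45739079] 22.3 58.97550165653229 0.020096193085718184
[[0.407, 0.426], [0.548, 0.449], [0.586, 0.262], [0.444, 0.229]] [0.49627906 0.341486   0.018     ]
```

View pics/s6.png

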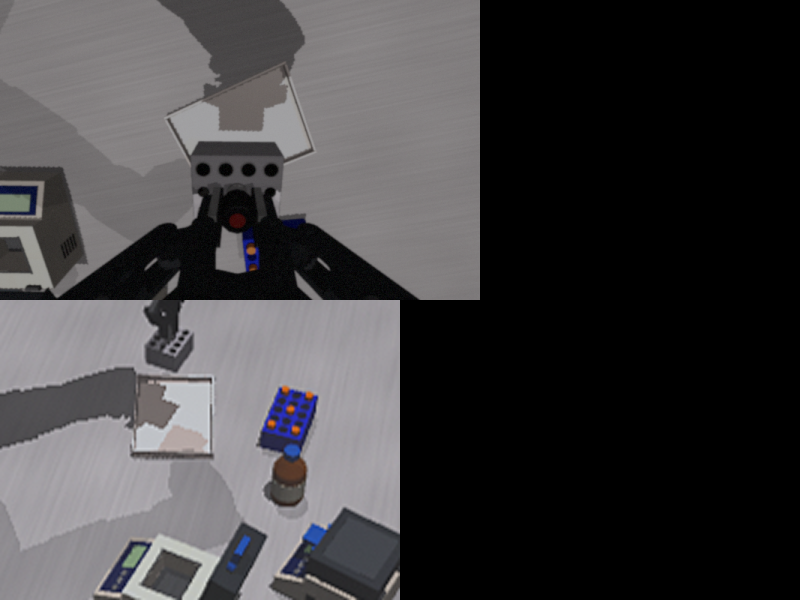

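The block hangs level from the knob and the hood stays open over the empty well. In the wrist panel (at 0.75 scale) three tray corners show at (166,117), (286,65) and (314,151).

```bash
python3 - <<'E'
from h import *
w,c=pickle.load(open("s6.pkl","rb"))
q=ray(w,(np.array([(166,117),(286,65),(314,151)])+.5)/.75-.5,.018);print(q.round(4))
print("centre",(q[0]+q[2])/2,np.linalg.norm(q[0]-q[1]),np.linalg.norm(q[1]-q[2]))
print(*pose2(np.array([(-.075,-.1),(-.075,.1),(.075,.1)]),q))
T=pickle.load(open("w3.pkl","rb"))[1]
hsv=cv2.cvtColor(T["pixels"],cv2.COLOR_RGB2HSV);m=cv2.inRange(hsv,(0,0,150),(180,40,255));m[:,:155]=0;m[:,230:]=0;m[:215]=0;m[285:]=0
k,l,st,ce=cv2.connectedComponentsWithStats(m);i=1+st[1:,4].argmax();print(st[i],ray(T,ce[i],.01))
# block underside outline projected in the scene view crop, to check uprightness
b=np.array([.4875,.3403]);print(((proj(c,np.array([[*b,.164],[*b,.204],[*b,.251]]))-[210,60])*2+[0,300]).round())
E
```

```text
[[0.439  0.2394 0.018 ]
 [0.4042 0.4296 0.018 ]
 [0.5419 0.4556 0.018 ]]
centre [0.49044937 0.34749264 0.018     ] 0.19334691408385224 0.14012238336470845
[ 0.4926  0.3469 10.9552] [5.  4.5 6.5]
[ 164  227   55   45 1839] [[0.48703054 0.34396681 0.01      ]]
[[167. 354.]
 [166. 336.]
 [165. 315.]]
```

Call:
arm_command(increments=[{"slide": [-0.02, 0.03, 0.0], "yaw": 0.0}, {"slide": [-0.04, 0.07, 0.0], "yaw": 0.0}, {"slide": [-0.04, 0.07, 0.0], "yaw": 0.0}, {"slide": [-0.04, 0.07, 0.0], "yaw": 0.0}, {"slide": [-0.04, 0.07, 0.0], "yaw": 0.0}, {"slide": [-0.04, 0.07, 0.0], "yaw": 0.0}, {"slide": [-0.04, 0.07, 0.0], "yaw": 0.0}, {"slide": [-0.04, 0.07, 0.0], "yaw": 0.0}])

```text
clock: 23.3
ee_pos: [0.4906, 0.3444, 0.2139]
orientation: [0.0, 0.106, 0.994, -0.0]
force: [0.2, 0.6, -2.5]
opening: 0.02
gripper_force: 59.0
```

```bash
python3 -c "
from cell import sense,robot
import numpy as np
s=sense();print(s['ee_pos'],s['force'],np.abs(s['joint_vel']).max(),s['gripper_force'])
print(robot.finish_job())"
```

```text
[0.49059828 0.34440622 0.21391277] [ 0.16331546  0.6378683  -2.49291023] 0.0013965172015403464 58.979880809783936
the job is handed in; nothing more can be done
None
```

The job is handed in at 23.3 s of the 67 s (no verdict was returned): the rack is inside the tape outline, the hood is open against its stop, and the block is held still over the tray's centre, its underside about 16 cm above the bench.

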